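Unlock the carver's tool chest with its key

TASK

Take the red-headed key out of the tool block, push it fully home in the brass lock of the wooden tool chest, turn it clockwise to its stop so that the sprung lid pops ajar, turn it back home, draw it out and stand it back in its slot in the tool block. Feel for the keyhole and treat the lock gently, never forcing the key; leave the lid ajar and do not disturb the mallet, the gouge and the cup.

Things in the scene. Friction and masses are not known exactly. Their poses are not given: they have to be found in the camera images.
- key: Steel double-bit key, 66 mm tall, upright, head up, 40 to 85 g; origin at the centre of its tip, z up along it, x across its thickness, y along its width. Bit: 18 mm wide (y), 4.4 mm thick (x), 9 mm tall, its lowest 2 mm tapered to 17.4 x 3.8. Above it a round 4.8 mm shank, a collar 16 mm across with its underside 19 mm above the tip, an 8 mm neck. The same after a half turn.
- key_head (a point): Centre of the key's red plastic head, 50 mm above its tip: 10 mm thick (x), 34 mm wide (y), 32 mm tall (34 to 66 mm above the tip). The place to grip, across the 10 mm. Axes as the key's.
- chest: Wooden tool chest fixed to the bench, 240 (x) x 300 (y) x 130 mm, origin at the centre of its underside; point keyhole lies at x = -85 mm, y = 0, z = 132 mm. The 70 mm deep rail along its front (-x) side carries the lock in its top; behind the rail lies the lid, hinged on the far (+x) side.
- keyhole (a point): Where the centre of the keyhole should be, on the top face of the brass lock plate (52 x 62 mm, 132 mm above the bench), axes as the chest's. The lock was refitted by hand: its true centre lies up to 4 mm from this point along the chest's x and up to 4 mm along its y, at this height and square to the chest. Home, the key stands 19 mm deep, its collar on the plate.
- lock_turn (a joint): Turn of the lock (rad): 0 home, slot along the chest's y; grows clockwise seen from above to a stop at 1.35, where resistance climbs steeply. Turns with some 0.1 N m, stays where left; the key has some 0.06 rad of play in it and must be home to turn. Turned, its bit is held under the plate (5 mm of lift) and comes out only within 3 degrees of home. The lid is freed at 1.0 to 1.25.
- lock_face (a point): A point on the chest rail, at the same height as the keyhole and 40 mm from it along the chest's +y. About the keyhole: slot 19.4 mm long (chest's y), 5.4 mm wide (x), straight down; a bevel 0.5 mm wide and 1 mm deep round its mouth guides in a key tip that comes down within about 1.3 mm of the centre both ways. Further off, the tip lands on the flat plate: lift, shift, try again. Going in takes under 8 N.
- lid_panel (a joint): Opening of the chest's lid (rad): below 0.01 shut and locked; as the lock nears its stop, springs lift it to about 0.09 (front edge some 15 mm up) and it stays there.
- key_block: Wooden tool block fixed to the bench, 60 (x) x 170 (y) x 50 mm, origin at the centre of its underside; the key's slot lies at x = 0, y = +50 mm. Two small gouges stand in it at y = -25 and -62 mm, up to 125 mm above the bench.
- block_slot (a point): Centre of the key's slot in the top face of the tool block (50 mm above the bench), axes as the block's. The slot is 23 mm long (y), 9 mm wide (x), 30 mm deep; the key stands in it with its collar on the block, its tip 19 mm down.
- mallet: Wooden carver's mallet, 235 mm long, head 84 mm across, lying on the carved panel. Leave alone.
- gouge: Long gouge, 210 mm, wooden handle, lying on the bench on the robot's side of the tool block. Leave alone.
- cup: Small black cup, 68 mm across, 55 mm tall, on the bench before the chest. Leave alone.
Things that resemble listed ones, but are neither listed nor needed, are in the scene too. Leave any black or pink look-alike of the key alone.

How it is judged:
On the way, in this order (a step that is already met when the one before it is completed fails the run):
1. the key is fully home in the lock, its collar on the brass plate (z of key in the frame of keyhole below -0.0165 m and horizontal distance between key and keyhole below 0.01 m), for 0.1 s.
2. the key has been turned to the lock's stop and the lid has popped up (value of joint lock_turn above 1.28 rad and value of joint lid_panel above 0.04 rad), for 0.2 s.
3. the lock has been turned back home with the key still in it (value of joint lock_turn below 0.06 rad and z of key in the frame of keyhole below -0.01 m and horizontal distance between key and keyhole below 0.01 m), for 0.1 s.
At the end, for the whole second after the job is handed in: The key stands back in its slot in the tool block (within 6 mm, at least 15 mm deep, tilted under 0.2 rad, at rest), the lock is home (under 0.08 rad) and the lid is ajar (0.04 to 0.25 rad) (horizontal distance between key and block_slot below 0.006 m and z of key in the frame of block_slot below -0.015 m and angle between key's own z axis and vertical below 0.2 rad and linear speed of key below 0.02 m/s and value of joint lock_turn below 0.08 rad and value of joint lid_panel between 0.04 and 0.25 rad); the robot touches nothing.
It fails at once if the key is pressed on the lock with over 25 N before it is in, or while it is drawn out (contact force between key and chest above 25 N and z of key in the frame of keyhole above -0.012 m).
It fails at once if the key is forced in the lock or on the chest (over 70 N of contact force) (contact force between key and chest above 70 N).
It fails at once if the robot itself pushes on the chest (contact force between any of the arm, the fingers and chest above 15 N).
It fails at once if a bystander is moved (distance of any of mallet, gouge, cup from where it was at the start of the episode above 0.015 m).
It also fails if it takes over 72 s, if anything falls off the work surface, if the arm or the gripper's body presses on something with over 40 N, if the wrist force passes 120 N, or if a joint passes its speed limit or range.

ROBOT

A 6-joint arm with a two-finger parallel gripper is mounted at the origin on the work surface. World frame = base frame: x ahead of the robot, y to its left, z up, the work surface at z = 0. Lengths are in m, angles in rad, forces in N, time in s.
With the tool pointing down it reaches from about 0.3 to 0.75 m from the base axis. Payload 8.5 kg.
Tool frame: the origin (TCP) lies midway between the tips of the shut fingers; the grasp point (between the pads) lies 19 mm behind it; z points along the fingers, x is the direction in which the jaws open and shut, and the axes are right-handed (so a half turn about z gives the same grasp; the last joint's range is limited). The gripper opens to 85 mm and grips with 20 to 120 N. Pads are 22 mm wide; open, the fingers measure 114 mm over their backs; the gripper's body (76 mm by 85 mm) begins 54 mm behind the grasp point. The pads swing forward as they close: fully open they stand 13 mm farther back than shut.
Start: joints at [0.966, 0.381, 1.297, -0, 1.464, -0.215], TCP at [0.209, 0.509, 0.231] pointing down, gripper open.
Joint ranges: [-3.11, 3.11], [-0.89, 2.33], [0.22, 2.48], [-1.42, 4.56], [0.17, 2.85], [-2.88, 2.88]. Speed limits (rad/s): [2.39, 2.39, 3.14, 3.14, 3.14, 3.14].

INTERFACE

Orientations are given as a unit quaternion [x, y, z, w].
In Python, from bench import arm, claw, inverse_kinematics, readout, eyes, job gives the robot as it stands. Calls block until the motion is done:
- arm.move_to(position, orientation): joint-space move of the TCP to a pose.
- arm.move_straight(position, rotation=None, speed=0.15): straight line of the TCP; rotation=None keeps the orientation; speed is the mean speed in m/s.
- arm.move_joints(angles): joint-space move.
- claw.gripper_to(opening, strength=None): finger opening in m; strength is the grip in N (None keeps the last); returns when the fingers have stopped.
- arm.sleep(seconds).
- inverse_kinematics(position, orientation): joint angles nearest the present ones, or None.
- readout.get_obs(): the state.
- eyes.read_camera(name): name is "side" or "top" or "wrist"; returns a dict with "frame" (384x512x3 uint8, red, green, blue), "fov_y" (degrees; the focal length in pixels is half the picture's height over the tangent of half this angle, whatever the lens; pixels are square), "cx", "cy" (the principal point, pixels), "D" ([k1, k2, p1, p2, k3] as OpenCV has them; the pictures are not rectified), "world_to_cam" (4x4, takes a point from world to camera coordinates). Camera axes: x right, y down, z forward; pixel columns grow to the right and rows downward; lengths in m; the calibration is good to about 2 mm. A picture is of the moment at which its call begins. There is no depth.
A pose or a line that the arm cannot do raises arm.MotionError and nothing moves.
- job.finish_job(): hands the job in, once; it reports no verdict.
Trained networks look in the newest picture that a camera, given by its name, has taken for a name from the list of things; names that differ only in an ending like _2 or _b are one class to them, and where a whole thing is asked for, a point or a joint stands for the part that bears it (a point fixed in the world has none). Each returns a list of dicts, best first, with "p" (0 to 1); they miss things now and then, are a little off and sometimes report something else, mostly with a low value. They report only what shows in the picture. A call takes as long as a camera call. They do not tell look-alikes from the thing itself.
- eyes.cut_out(camera, label): "mask" (384x512 bool, what is visible of it) and "pixel" ([column, row] in pixels, amid what is visible of it).
The state is a dict: "time": time; "joint_positions": joint angles; "joint_vel": joint speeds; "effort": joint torques, N m; "eef_pos": TCP position; "eef_rot": TCP orientation; "ft_force": force on the tool from outside, world axes, zero at the start; "torque": the same for the moment, N m; "opening": finger opening in m.
Only numpy, scipy, OpenCV 4.12 (cv2) and the standard library are available. Lean on these libraries where they do the work, as an engineer would, in place of code of your own. Each camera call takes 0.05 s, during which the arm holds its last target. There are 200 camera calls.

## Working session

There is one attempt and no reset: what is moved stays moved. The work goes in short steps, each a Python script; the robot and the scene stay as the last script left them, time stands still between calls to the robot, and variables do not carry over. Pictures are saved under pics/ and viewed, about 8 in all and at most 12, crops included, and the job is handed in when it is done.

```bash
ls; mkdir -p pics; python3 - <<'E'
from bench import *
import cv2,numpy as np
o=readout.get_obs();print(o)
ims=[]
for n in["top","side","wrist"]:
    r=eyes.read_camera(n);ims.append(r["frame"]);print(n,r["fov_y"],r["cx"],r["cy"],r["D"],np.round(r["world_to_cam"],3).tolist())
    for l in["key","key_head","chest","key_block","mallet","gouge","cup","keyhole"]:
        print(l,[(round(d["p"],2),np.round(d["pixel"]).tolist()) for d in eyes.cut_out(n,l)])
    cv2.imwrite(f"pics/{n}0.png",cv2.resize(ims[-1][:,:,::-1],(800,600)))
print(readout.get_obs()["time"])
E
```

```text
pics
{'time': 0.0, 'joint_positions': array([ 9.65720619e-01,  3.81232359e-01,  1.29828138e+00, -1.01398204e-06,
        1.46362596e+00, -2.15277802e-01]), 'joint_vel': array([ 4.77357717e-04, -1.86283683e-03, -1.52739294e-03,  6.45038202e-05,
       -2.61813139e-03, -6.21770128e-04]), 'effort': array([ 1.06088823e-04, -4.48455799e+01, -2.31276494e+01, -2.91106362e-04,
        4.84747463e-03,  4.00439797e-05]), 'eef_pos': array([0.20881461, 0.50848949, 0.23068531]), 'eef_rot': array([ 8.30662555e-01,  5.56775647e-01, -7.19521269e-04,  2.83948431e-04]), 'ft_force': array([-0.21415784, -0.03055128,  0.98352419]), 'torque': array([0.04103928, 0.03185686, 0.00109713]), 'opening': 0.08543558252391362}
top 49.71381574574339 257.13972978409777 186.24974742041047 [-0.00959129  0.          0.          0.          0.        ] [[0.02, -1.0, -0.013, -0.084], [-0.985, -0.018, -0.169, 0.558], [0.169, 0.016, -0.985, 1.155], [0.0, 0.0, 0.0, 1.0]]
key [(0.49, [332.0, 269.0]), (0.45, [278.0, 213.0])]
key_head [(0.57, [316.0, 202.0]), (0.51, [282.0, 214.0]), (0.43, [347.0, 237.0])]
chest [(0.7, [192.0,
[... 580 characters left out ...]
231.0]), (0.35, [197.0, 237.0])]
chest [(0.72, [268.0, 172.0])]
key_block [(0.71, [268.0, 177.0]), (0.61, [256.0, 283.0])]
mallet [(0.65, [330.0, 262.0]), (0.51, [266.0, 177.0])]
gouge [(0.7, [173.0, 296.0])]
cup [(0.87, [198.0, 238.0]), (0.69, [268.0, 173.0])]
keyhole [(0.98, [265.0, 173.0])]
wrist 71.9529237309719 254.71925367909606 191.87559687569143 [-0.05091514  0.          0.          0.          0.        ] [[0.381, 0.925, -0.0, -0.55], [0.875, -0.36, 0.324, -0.041], [0.299, -0.124, -0.946, 0.381], [0.0, 0.0, 0.0, 1.0]]
key []
key_head []
chest [(0.92, [114.0, 374.0])]
key_block []
mallet []
gouge [(0.53, [117.0, 378.0])]
cup [(0.6, [5.0, 362.0])]
keyhole [(0.66, [119.0, 375.0])]
1.35
```

View pics/top0.png

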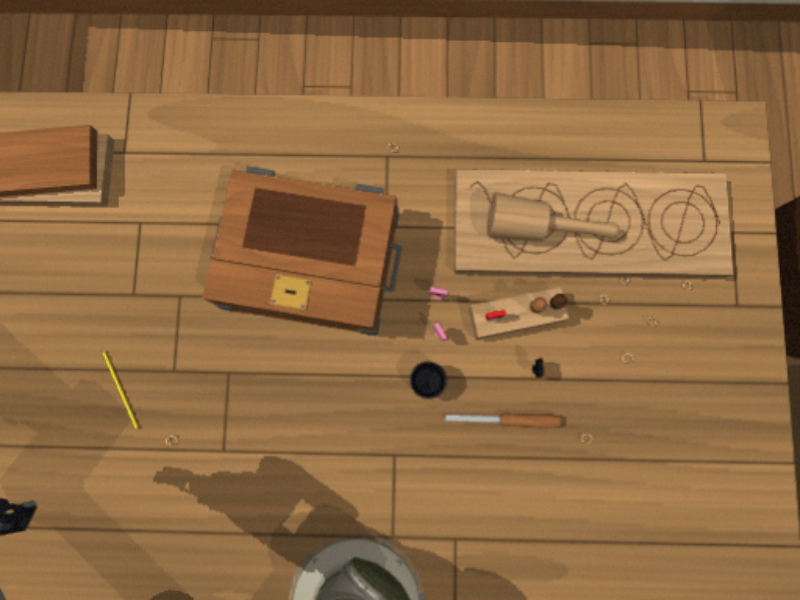

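View pics/side0.png

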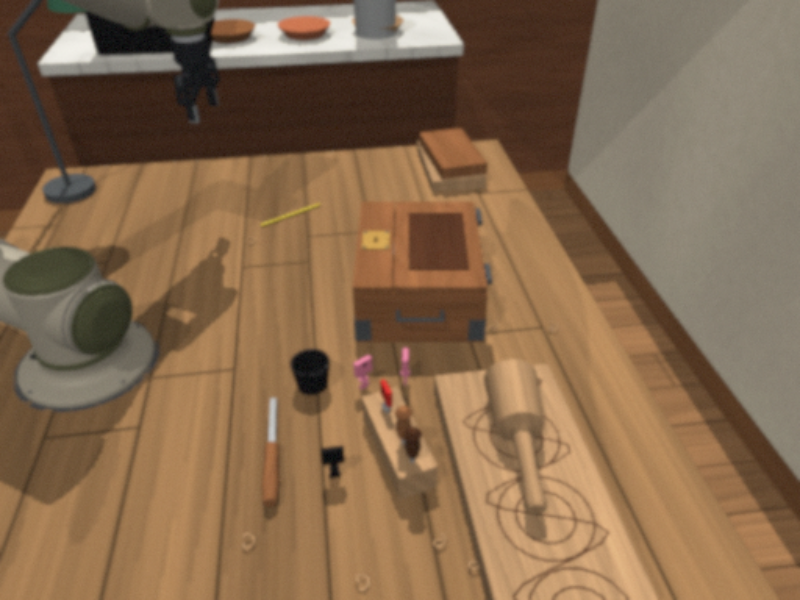

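The key I want is red at about (496,315) in the 800-px top view, standing in the block, and at (386,392) in the side view. Things that could be mistaken for it are the pink keys at (438,292) and (440,331), the black key at (538,368), and the brown gouge heads at (540,304) and (560,300). The lock plate is at (291,292). Next I measure by colour.

```bash
cat >h.py <<'E'
from bench import *
import cv2,numpy as np
from scipy.spatial.transform import Rotation as R
def K(r):
    f=192/np.tan(np.radians(r["fov_y"])/2);return np.array([[f,0,r["cx"]],[0,f,r["cy"]],[0,0,1]])
def ground(r,px,z):
    p=cv2.undistortPoints(np.float64(px).reshape(-1,1,2),K(r),np.float64(r["D"])).reshape(-1,2)
    M=r["world_to_cam"];Rm=M[:3,:3];c=-Rm.T@M[:3,3]
    d=np.c_[p,np.ones(len(p))]@Rm
    return (c+d*((z-c[2])/d[:,2])[:,None])[:,:2]
def blobs(mask,amin=8):
    n,l,s,c=cv2.connectedComponentsWithStats(mask.astype(np.uint8))
    return sorted([(int(s[i,4]),c[i],l==i) for i in range(1,n) if s[i,4]>=amin],key=lambda b:-b[0])
def hsv(f):return cv2.cvtColor(f,cv2.COLOR_RGB2HSV).astype(int)
def red(f):
    h=hsv(f);return ((h[...,0]<6)|(h[...,0]>174))&(h[...,1]>190)&(h[...,2]>90)
def brass(f):
    h=hsv(f);return (h[...,0]>19)&(h[...,0]<32)&(h[...,1]>130)&(h[...,2]>120)
def rect(m):
    c=max(cv2.findContours(m.astype(np.uint8),0,1)[0],key=cv2.contourArea);return cv2.boxPoints(cv2.minAreaRect(c))
def down(yaw): # tool x axis at world angle yaw, z down
    return (R.from_euler('z',yaw)*R.from_euler('x',np.pi)).as_quat()
E
python3 - <<'E'
from h import *
for n in["top","side"]:
    r=eyes.read_camera(n);f=r["frame"]
    for nm,fn,z in[("red",red,.081),("brass",brass,.132)]:
        for a,c,m in blobs(fn(f))[:3]:
            ys,xs=np.nonzero(m);g=ground(r,np.c_[xs,ys],z)
            u=np.linalg.svd(g-g.mean(0),full_matrices=False)[2][0]
            print(n,nm,a,c.round(1),g.mean(0).round(4),np.degrees(np.arctan2(u[1],u[0])).round(1))
    if n=="top":
        b=np.array([[472,307],[478,338],[568,322],[563,289]])*.64
        print("block",ground(r,b,.05).round(3).tolist())
        c=np.array([[204,298],[377,328],[397,196],[232,168]])*.64
        print("chest",ground(r,c,.13).round(3).tolist())
E
```

```text
top red 41 [316.7 201. ] [ 0.5148 -0.2414] -77.6
top brass 336 [185.6 186.4] [0.5409 0.1181] -95.9
top brass 143 [ 76.4 249.4] [0.3672 0.3996] -151.5
block [[0.531, -0.203], [0.474, -0.214], [0.507, -0.379], [0.568, -0.371]]
chest [[0.527, 0.267], [0.48, -0.034], [0.716, -0.063], [0.763, 0.234]]
side red 37 [246.6 249.9] [ 0.5152 -0.2335] -87.2
side brass 128 [184.8 137.1] [0.3776 0.2403] -150.7
```

```bash
python3 - <<'E'
from h import *
y=np.radians(11.9)
arm.move_to([0.49,-0.245,0.25],down(y))
r=eyes.read_camera("wrist");M=r["world_to_cam"];print((-M[:3,:3].T@M[:3,3]).round(3))
f=r["frame"]
for a,c,m in blobs(red(f))[:3]:
    print(a,c.round(1),rect(m).tolist(),ground(r,rect(m),.097).round(4).tolist(),ground(r,c,.09).round(4))
cv2.imwrite("pics/w1.png",cv2.resize(f[:,:,::-1],(800,600)));print(readout.get_obs()["time"])
E
```

```text
[ 0.473 -0.162  0.393]
64 [277.7 173.2] [[273.0, 163.0], [280.0, 163.0], [280.0, 189.0], [273.0, 189.0]] [[0.5066, -0.2227], [0.5144, -0.2211], [0.5217, -0.2514], [0.5137, -0.2531]] [[ 0.5156 -0.235 ]]
12 [273.5 180.1] [[273.0, 175.0], [274.0, 175.0], [274.0, 185.0], [273.0, 185.0]] [[0.5098, -0.2365], [0.5109, -0.2363], [0.5137, -0.2481], [0.5126, -0.2483]] [[ 0.5127 -0.2443]]
4.3333
```

View pics/w1.png

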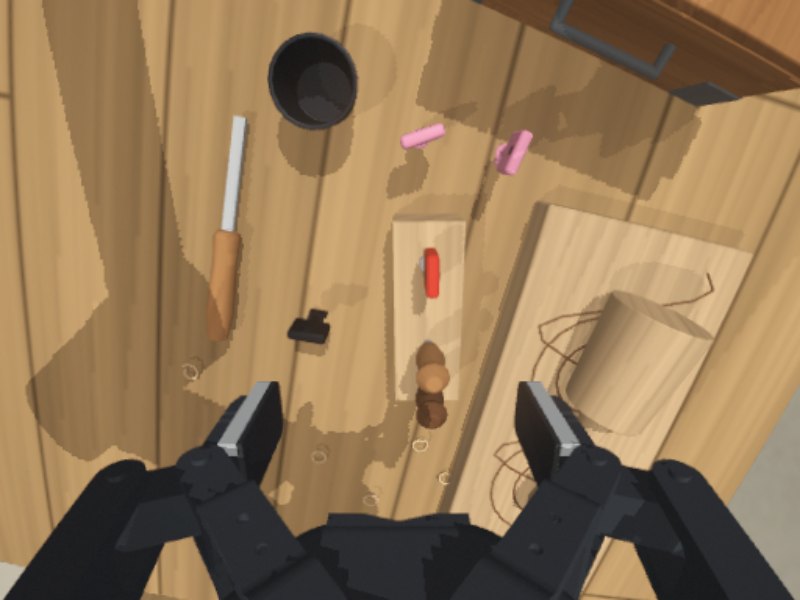

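The red key is at (431,273), standing in the block and in line with it. I grasp it across its thickness.

```bash
python3 - <<'E'
from h import *
y=np.radians(11.9);q=down(y)
claw.gripper_to(0.045,80)
arm.move_to([0.5145,-0.237,0.14],q)
r=eyes.read_camera("wrist")
for a,c,m in blobs(red(r["frame"]))[:2]: print(a,c.round(1),rect(m).tolist(),ground(r,rect(m),.097).round(4).tolist())
f0=readout.get_obs()["ft_force"]
arm.move_straight([0.5145,-0.237,0.062],speed=.08)
o=readout.get_obs();print(o["eef_pos"],o["ft_force"]-f0)
r1=eyes.read_camera("wrist")
claw.gripper_to(0.0,80)
o=readout.get_obs();print(o["opening"],o["eef_pos"],o["ft_force"]-f0,o["time"])
r2=eyes.read_camera("wrist")
for r in(r1,r2):
  for a,c,m in blobs(red(r["frame"]))[:2]: print(a,c.round(1),rect(m).tolist(),ground(r,rect(m),.097).round(4).tolist())
cv2.imwrite("pics/w2.png",np.hstack([r1["frame"][:,:,::-1][:,130:380],r2["frame"][:,:,::-1][:,130:380]]))
E
```

```text
225 [254.9 218.5] [[250.0, 197.0], [260.0, 197.0], [260.0, 235.0], [250.0, 235.0]] [[0.5078, -0.2222], [0.5151, -0.2207], [0.5219, -0.2519], [0.5141, -0.2536]]
9 [258.8 204.6] [[258.0, 203.0], [260.0, 203.0], [260.0, 206.0], [258.0, 206.0]] [[0.5146, -0.2257], [0.5161, -0.2254], [0.5166, -0.2278], [0.5152, -0.2281]]
[ 0.51474811 -0.23715619  0.0625011 ] [ 0.0700901   0.27705764 -0.51045647]
0.009098405724806288 [ 0.51455315 -0.23705717  0.06232321] [-0.44207896  0.0976976   3.73488122] 6.9667
1384 [255.2 269.6] [[246.0, 229.0], [264.0, 229.0], [264.0, 308.0], [246.0, 308.0]] [[0.5045, -0.2091], [0.5125, -0.2074], [0.5224, -0.2518], [0.5133, -0.2537]]
1349 [254.8 269.5] [[245.0, 229.0], [264.0, 229.0], [264.0, 308.0], [245.0, 308.0]] [[0.5039, -0.209], [0.5123, -0.2073], [0.5222, -0.2515], [0.5126, -0.2535]]
```

View pics/w2.png

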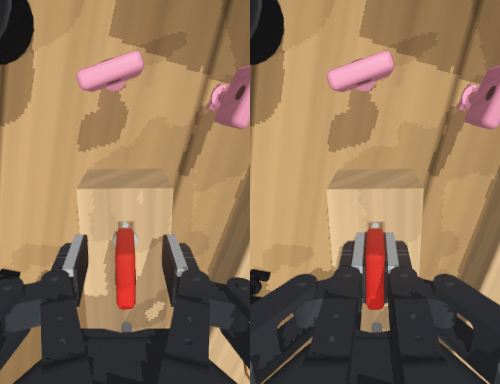

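```bash
python3 - <<'E'
from h import *
o=readout.get_obs();p=o["eef_pos"];print(p)
arm.move_straight([p[0],p[1],0.11],speed=.06)
arm.move_straight([p[0],p[1],0.22],speed=.2)
y=np.radians(-8.9);q=down(y);ey=np.array([-np.sin(y),np.cos(y)])
t=np.array([.541,.118])-.04*ey
arm.move_to([*t,0.21],q)
r=eyes.read_camera("wrist");f=r["frame"]
print(readout.get_obs()["eef_pos"],readout.get_obs()["time"])
for a,c,m in blobs(brass(f))[:1]:
    b=rect(m);g=ground(r,b,.132);print(a,b.tolist(),g.round(4).tolist(),g.mean(0).round(4))
    x,yy,w,h=cv2.boundingRect(np.int32(b));print(x,yy,w,h)
    cv2.imwrite("pics/lk.png",cv2.resize(f[yy-5:yy+h+5,x-5:x+w+5,::-1],None,fx=4,fy=4,interpolation=2))
    g=cv2.cvtColor(f,cv2.COLOR_RGB2GRAY)
    dm=(g<70);dm[:yy+3]=0;dm[yy+h-3:]=0;dm[:,:x+3]=0;dm[:,x+w-3:]=0
    for a,c,m in blobs(dm)[:3]:
        print("dark",a,c,ground(r,c,.132).round(4),rect(m).tolist(),ground(r,rect(m),.132).round(4).tolist())
cv2.imwrite("pics/w3.png",f[:,:,::-1])
E
```

```text
[ 0.51456325 -0.23707859  0.06231002]
[0.53502725 0.07749305 0.2096755 ] 9.925
4178 [[223.0, 114.0], [287.0, 114.0], [287.0, 187.0], [223.0, 187.0]] [[0.5208, 0.1557], [0.5716, 0.1477], [0.5643, 0.0865], [0.5089, 0.0952]] [0.5414 0.1213]
223 114 65 74
```

View pics/w3.png

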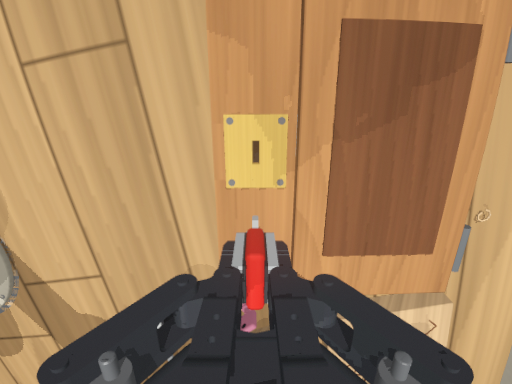

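The picture shows the brass plate at (255,151) with its dark slot near (256,152), and the held key lined up below it. Next I compute the slot centre and try the insertion.

```bash
python3 - <<'E'
from h import *
r=eyes.read_camera("wrist");f=r["frame"]
s=f[125:178,233:278].astype(int);v=s.max(2);print(v[27,14:34],v[8:45,23])
m=np.zeros(f.shape[:2],bool);m[130:175,240:272]=f.max(2)[130:175,240:272]<130
for a,c,k in blobs(m)[:2]:
    w=np.argwhere(k);lo=w.min(0);hi=w.max(0)
    e=[[lo[1]-.5,lo[0]-.5],[hi[1]+.5,hi[0]+.5]]
    print(a,c,e,ground(r,c,.132).round(4),ground(r,e,.132).round(4).tolist())
# held key head: far (-y) end of top at z=TCP+.035
o=readout.get_obs();kb=rect(blobs(red(f))[0][2]);p=o["eef_pos"]
b=kb[np.argsort(kb[:,1])][2:].mean(0);print(kb.tolist(),ground(r,b,p[2]+.035),p)
E
```

```text
[230 231 231 232 223 161 102  97  97  98  98 111 208 227 229 231 234 232
 231 232] [230 230 230 230 231 230 223 180 100  95  96  95  94  96  95  95  95  95
  95  98 100  99  99  99  98  98  99  99 106 157 198 223 230 230 230 230
 230]
126 [255.5 151. ] [[np.float64(252.5), np.float64(140.5)], [np.float64(258.5), np.float64(161.5)]] [[0.5421 0.1218]] [[0.541, 0.1308], [0.5432, 0.1126]]
[[245.0, 229.0], [264.0, 229.0], [264.0, 309.0], [245.0, 309.0]] [[0.53190634 0.06169538]] [0.53504373 0.07744579 0.20974846]
```

```bash
cat >>h.py <<'E'
Y=np.radians(-8.9);ex=np.array([np.cos(Y),np.sin(Y)]);ey=np.array([-np.sin(Y),np.cos(Y)])
B=np.array([.5426,.1207])
def F(f0):
    d=readout.get_obs()["ft_force"]-f0;return np.array([d[:2]@ex,d[:2]@ey,d[2]])
E
python3 - <<'E'
from h import *
arm.move_straight([*B,0.185],speed=.15);arm.move_straight([*B,0.1655],speed=.05);arm.sleep(.15)
f0=readout.get_obs()["ft_force"];np.save("f0.npy",f0)
s=.0018
offs=sorted([(i*s,j*s) for i in range(-3,4) for j in range(-3,4)],key=lambda a:np.hypot(*a)+1e-5*a[0])
ok=False
for a,b in offs[:14]:
    P=B+a*ex+b*ey
    arm.move_straight([*P,.1655],speed=.05)
    z=.1645;hit=False
    while z>.1600:
        arm.move_straight([*P,z],speed=.02);d=F(f0)
        if d[2]>4: hit=True;break
        z-=.0005
    o=readout.get_obs()
    print(round(a*1e3,1),round(b*1e3,1),"z",round(z,4),o["eef_pos"].round(4),d.round(1),round(o["time"],2),hit,flush=True)
    if not hit: ok=True;break
    if o["time"]>35: break
print(ok)
E
```

```text
0.0 0.0 z 0.16 [0.5427 0.121  0.1606] [0.9 6.8 1.3] 13.65 False
True
```

It dropped in on the first try, with a +y side force. I ease that off and push home, watching the force.

```bash
python3 - <<'E'
from h import *
f0=np.load("f0.npy");P=B.copy();z=.1605
n=0
while z>.1430 and n<60:
    n+=1
    d=F(f0)
    P=P+np.clip(d[0]*.00005,-.0003,.0003)*ex+np.clip(d[1]*.00005,-.0003,.0003)*ey
    if d[2]<9: z-=.001
    elif z<.1465: break
    else: 
        z+=.0003
    arm.move_straight([*P,z],speed=.04)
    if n%3==0 or d[2]>6: print(round(z,4),d.round(1),((P-B)@ex*1e3).round(2),((P-B)@ey*1e3).round(2))
o=readout.get_obs();print(o["eef_pos"],F(f0),o["time"],z);np.save("P.npy",[*P,z])
r=eyes.read_camera("wrist");cv2.imwrite("pics/w4.png",r["frame"][:,:,::-1])
E
```

```text
0.1575 [ 0.7  5.9 -0.6] 0.11 0.9
0.1545 [-0.6  2.6 -0.9] 0.09 1.44
0.1515 [-0.2  1.3  0.9] 0.04 1.72
0.1485 [ 0.3  0.5 -0.5] -0.02 1.89
0.1455 [-0.5  1.2 -0.3] -0.12 2.11
0.1425 [-1.4  0.6  6.4] -0.27 2.3
[0.54294506 0.12295315 0.14413944] [-3.89309789 -0.30086099 12.79943484] 18.15 0.1425
```

View pics/w4.png

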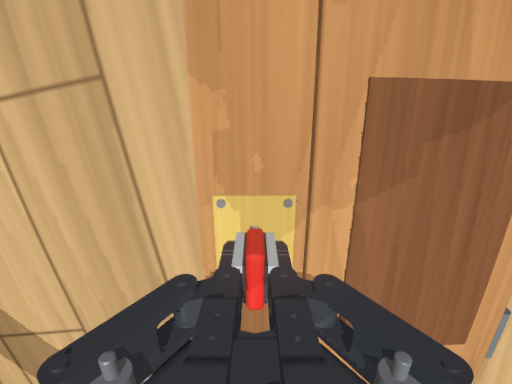

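The key is home: TCP z is 0.1441 against 0.1443 expected, and the picture shows it seated in the plate. Next I turn it clockwise with force-compliant steps.

```bash
cat >>h.py <<'E'
def turn(C,th0,th1,step,z,tmax,off=.001):
    """C: key axis xy; rotate from th0 to th1 (clockwise angles)"""
    f0=np.load("f0.npy");t0=np.load("t0.npy");th=th0;i=0
    while abs(th1-th)>1e-6:
        th+=np.clip(th1-th,-step,step);i+=1
        e=R.from_euler('z',Y-th).as_matrix()[:2,1]
        arm.move_straight([*(C-off*e),z],down(Y-th),speed=.05)
        o=readout.get_obs();d=o["ft_force"]-f0;t=o["torque"]-t0
        C=C+np.clip(d[:2]*.00004,-.0003,.0003)
        if i%2==0 or abs(t[2])>.2: print(round(th,2),"F",d.round(1),"T",t.round(2),"C",C.round(4),round(o["eef_pos"][2],4),round(o["time"],1),flush=True)
        if abs(t[2])>tmax or np.linalg.norm(d[:2])>25: print("limit");break
    return C,th
E
python3 - <<'E'
from h import *
p=np.load("P.npy");z=.1432
arm.move_straight([*p[:2],z],speed=.02)
o=readout.get_obs();np.save("t0.npy",o["torque"]);print(o["torque"],o["ft_force"]-np.load("f0.npy"),o["time"])
C=p[:2]+.001*ey
C,th=turn(C,0,.8,.1,z,.35)
np.save("C.npy",[*C,th]);print(C,th)
E
```

```text
[-0.13156627  0.42324125  0.03359916] [-1.98476841  0.01569705  9.40500906] 18.45
0.2 F [-0.3  0.7  7.7] T [ 0.1  -0.35 -0.  ] C [0.5427 0.124 ] 0.1442 18.9
0.4 F [2.2 0.7 7.1] T [-0.17 -0.68  0.06] C [0.5429 0.1241] 0.1443 19.4
0.6 F [ 3.1 -1.2  5.7] T [-0.43 -1.02  0.01] C [0.5431 0.124 ] 0.1443 19.9
0.8 F [ 3.6 -3.4  6.5] T [-0.78 -1.1   0.1 ] C [0.5434 0.1238] 0.1443 20.4
[0.54339666 0.12383349] 0.7999999999999999
```

```bash
python3 - <<'E'
from h import *
c=np.load("C.npy");z=.1430
C,th=turn(c[:2],c[2],1.2,.1,z,.35)
C,th=turn(C,th,1.42,.04,z,.3)
arm.sleep(.2)
np.save("C.npy",[*C,th]);o=readout.get_obs();print(C,th,o["torque"]-np.load("t0.npy"),o["time"],o["eef_rot"],o["opening"])
r=eyes.read_camera("wrist")["frame"];cv2.imwrite("pics/w5.png",np.hstack([r,eyes.read_camera("side")["frame"][60:,130:390].repeat(1,0) if 0 else cv2.resize(eyes.read_camera("side")["frame"][100:250,200:340],(288,384))])[:,:,::-1])
E
```

```text
1.0 F [ 3.7 -4.5  7.6] T [-1.02 -1.04  0.09] C [0.5437 0.1235] 0.1443 20.9
1.2 F [ 3.7 -5.7  7. ] T [-1.31 -1.03  0.07] C [0.5439 0.123 ] 0.1443 21.4
1.28 F [ 3.3 -5.1  7.6] T [-1.13 -0.9   0.  ] C [0.5442 0.1226] 0.1442 21.9
1.36 F [ 1.9 -4.7  7.5] T [-1.06 -0.79  0.02] C [0.5444 0.1222] 0.1442 22.4
1.42 F [ 2.2 -5.2  8.1] T [-0.94 -0.68 -0.  ] C [0.5445 0.1218] 0.1442 22.9
[0.54453357 0.12180237] 1.42 [-0.93547141 -0.72280584  0.08477235] 23.15 [-7.05754605e-01  7.08452667e-01 -2.19591954e-03  6.59592603e-04] 0.00895265833746105
```

View pics/w5.png

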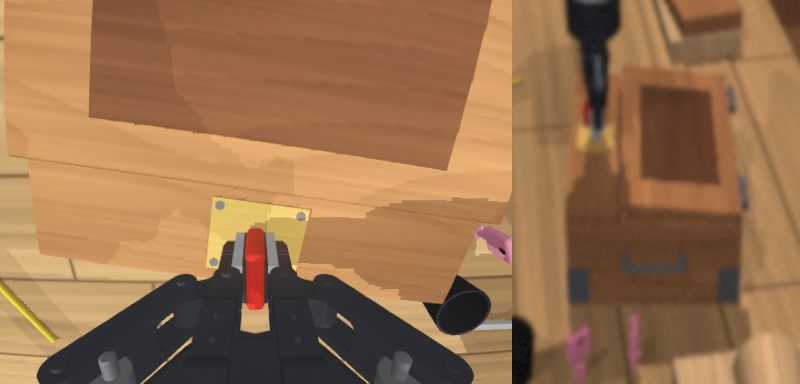

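Lid looks ajar in the side crop (its front edge is raised), but there is no stop torque yet. The centre drift shows the key axis lies about 1.1 mm behind the TCP, so I correct for that and go on to the stop.

```bash
python3 - <<'E'
from h import *
c=np.load("C.npy");z=.1430;th=c[2]
e=R.from_euler('z',Y-th).as_matrix()[:2,1]
A=c[:2]-.0021*e;print(A)
A,th=turn(A,th,1.56,.02,z,.22,off=-.0011)
arm.sleep(.3);print(readout.get_obs()["torque"]-np.load("t0.npy"))
np.save("C.npy",[*A,th])
E
```

```text
[0.5424336 0.1218119]
1.46 F [ 1.9 -3.1  8.3] T [-0.8  -0.62  0.13] C [0.5426 0.1216] 0.1442 23.8
1.48 F [ 1.3 -2.5  8.3] T [-0.75 -0.6   0.2 ] C [0.5426 0.1215] 0.1442 24.0
1.5 F [ 0.3 -2.8  9. ] T [-0.63 -0.54  0.28] C [0.5426 0.1214] 0.1442 24.2
limit
[-0.65768426 -0.52532824  0.27499996]
```

```bash
python3 - <<'E'
from h import *
c=np.load("C.npy");z=.1432
A,th=turn(c[:2],c[2],.15,.12,z,.3,off=-.0011)
A,th=turn(A,th,-.22,.025,z,.22,off=-.0011)
np.save("C.npy",[*A,th]);print(A,th)
r=eyes.read_camera("side")["frame"];w=eyes.read_camera("wrist")["frame"]
cv2.imwrite("pics/w6.png",np.hstack([w,cv2.resize(r[100:250,200:340],(288,384))])[:,:,::-1])
E
```

```text
1.26 F [ 1.  -1.4  7.5] T [-0.24 -0.54 -0.03] C [0.5427 0.1213] 0.1442 25.1
1.02 F [0.4 0.7 8.7] T [-0.01 -0.42  0.  ] C [0.5427 0.1213] 0.1442 25.6
0.78 F [0.2 0.6 8.1] T [ 0.15 -0.33 -0.08] C [0.5427 0.1214] 0.1442 26.1
0.54 F [-1.1  1.3  9.5] T [ 0.26 -0.26  0.01] C [0.5427 0.1215] 0.1442 26.7
0.3 F [-1.9  1.6  8.7] T [ 0.27 -0.14 -0.  ] C [0.5425 0.1216] 0.1442 27.2
0.15 F [-1.7  2.1  9.2] T [ 0.24 -0.06 -0.04] C [0.5424 0.1218] 0.1442 27.7
0.1 F [-1.2  1.1  9.4] T [ 0.15 -0.08 -0.06] C [0.5422 0.1218] 0.1442 28.2
0.05 F [-1.7  0.5  8.6] T [ 0.04 -0.13 -0.1 ] C [0.5421 0.1219] 0.1441 28.7
0.0 F [-1.5  1.2  8.8] T [ 0.04 -0.17 -0.11] C [0.542 0.122] 0.1442 29.2
-0.05 F [-1.   0.1  7.8] T [ 0.01 -0.22 -0.04] C [0.5419 0.122 ] 0.1442 29.7
-0.1 F [-0.6  0.9  9.1] T [-0.01 -0.15 -0.13] C [0.5418 0.1221] 0.1442 30.2
-0.12 F [-0.6  0.4  8.1] T [ 0.04 -0.18 -0.22] C [0.5418 0.1221] 0.1442 30.5
limit
[0.54175717 0.12209821] -0.125
```

View pics/w6.png

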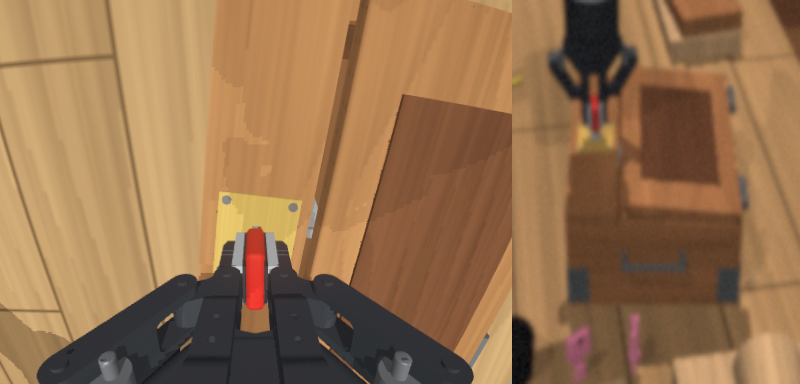

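The lid is ajar (the gap shows at (350,40) in the wrist crop), and the lock is against its home stop. I relax the twist and draw the key out gently.

```bash
python3 - <<'E'
from h import *
c=np.load("C.npy");f0=np.load("f0.npy")
A,th=turn(c[:2],c[2],-.065,.03,.1436,.3,off=-.0011)
e=R.from_euler('z',Y-th).as_matrix()[:2,1];P=A+.0011*e;z=.1436;q=down(Y-th)
n=0
while z<.168 and n<45:
    n+=1;z+=.001
    arm.move_straight([*P,z],speed=.04)
    o=readout.get_obs();d=o["ft_force"]-f0;t=o["torque"]-np.load("t0.npy")
    P=P+np.clip(d[:2]*.00005,-.0003,.0003)
    if n%3==0 or d[2]<-6: print(round(z,4),d.round(1),t[2].round(2),P.round(4),round(o["time"],1))
    if d[2]<-12: print("stuck");break
np.save("P.npy",[*P,z,th])
E
```

```text
-0.06 F [0.4 1.1 7.3] T [-0.04 -0.38 -0.03] C [0.5418 0.1222] 0.1442 31.1
0.1466 [3.  1.3 0.1] -0.07 [0.5422 0.1234] 31.8
0.1496 [1.5 0.1 0.1] -0.05 [0.5425 0.1235] 32.6
0.1526 [-0.7 -0.7  0.3] -0.05 [0.5425 0.1235] 33.3
0.1556 [-1.1 -1.   1.1] -0.03 [0.5424 0.1234] 34.1
0.1586 [-0.5  0.4  0.5] 0.0 [0.5424 0.1234] 34.8
0.1616 [-0.3  1.8 -0.5] -0.11 [0.5424 0.1236] 35.6
0.1646 [0.2 2.  0. ] -0.01 [0.5424 0.1238] 36.3
0.1676 [ 0.7  1.6 -0.2] -0.04 [0.5424 0.124 ] 37.1
```

```bash
python3 - <<'E'
from h import *
p=np.load("P.npy");arm.move_straight([p[0],p[1],.22],speed=.15)
q=down(np.radians(11.9)+.04);P=np.array([.5146,-.2371])
arm.move_to([*P,.22],q);arm.move_straight([*P,.1],speed=.15);arm.move_straight([*P,.085],speed=.05);arm.sleep(.15)
f0=readout.get_obs()["ft_force"];z=.085
while z>.0625:
    z-=.0015;arm.move_straight([*P,z],speed=.04)
    o=readout.get_obs();d=o["ft_force"]-f0
    P=P+np.clip(d[:2]*.00005,-.0003,.0003)
    if abs(d).max()>2.5: print(round(z,4),d.round(1),P.round(4),o["eef_pos"][2].round(4),round(o["time"],1))
    if d[2]>10: break
np.save("f0b.npy",f0);np.save("P.npy",[*P,z]);print(z,o["eef_pos"],o["time"])
r=eyes.read_camera("side")["frame"];w=eyes.read_camera("wrist")["frame"]
cv2.imwrite("pics/w7.png",np.hstack([w,cv2.resize(r[200:350,180:320],(288,384))])[:,:,::-1])
E
```

```text
0.062499999999999986 [ 0.51433014 -0.23740597  0.06243591] 44.4833
```

View pics/w7.png

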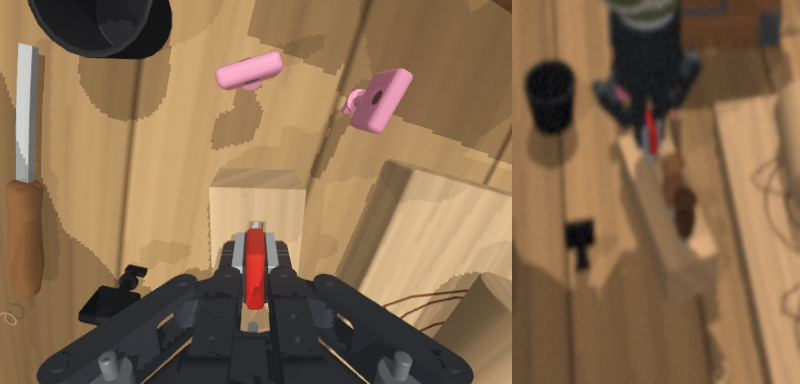

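The key is in the slot with no resistance. I seat it, release, back off and check.

```bash
python3 - <<'E'
from h import *
p=np.load("P.npy");f0=np.load("f0b.npy");z=p[2]
for _ in range(5):
    d=(readout.get_obs()["ft_force"]-f0)[2]
    if d>4:break
    z-=.0005;arm.move_straight([p[0],p[1],z],speed=.03)
print(z,d)
claw.gripper_to(.045);arm.sleep(.2)
arm.move_straight([p[0],p[1],.15],speed=.08)
y=np.radians(11.9)
arm.move_to([.49,-.245,.25],down(y));arm.sleep(.3)
r=eyes.read_camera("wrist");m=blobs(red(r["frame"]))[0][2]
print(rect(m).tolist(),ground(r,rect(m),.097).round(4).tolist(),readout.get_obs()["time"])
s=eyes.read_camera("side")["frame"]
cv2.imwrite("pics/w8.png",np.hstack([r["frame"],cv2.resize(s[100:330,170:342],(288,384))])[:,:,::-1])
E
```

```text
0.061499999999999985 8.519174578616907
[[275.0, 163.99998474121094], [279.0206298828125, 162.45359802246094], [284.0206298828125, 175.45359802246094], [280.0, 176.99998474121094]] [[0.5084, -0.2234], [0.5125, -0.2207], [0.5217, -0.2344], [0.5176, -0.2372]] 47.8167
```

View pics/w8.png

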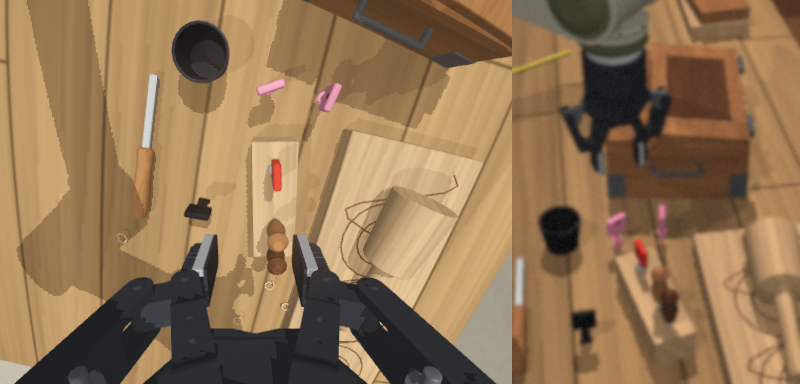

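The key stands upright in its slot at (277,175), where it was at the start. The lid is ajar, the bystanders haven't moved, and the gripper is clear.

```bash
python3 -c "
from bench import *
job.finish_job()"
```

```text
the job is handed in; nothing more can be done
```

I carried out every step of the task and handed the job in at about 48 s of the 72 s allowed. There was no verdict, so the result is judged only by my own checks.

- **Insertion:** The red key went into the keyhole on the first try. It seated at the expected depth, with about 13 N on the plate.
- **Turning:** I turned it clockwise until the torque climbed (0.28 N m at a hand angle of 1.50 rad), then back until it reached −0.22 N m at the home stop. The lid popped ajar. I took the home position from that torque rise, as the lock angle can't be read directly.
- **Drawing out:** The key came out with side forces of only a few newtons and almost no pull.
- **Last picture:** The key stands upright in its block slot, about where it was at the start. The lid is ajar, the cup, gouge and mallet look unmoved, and the gripper is clear.

**Disagreements:**
- The camera put the key about 1 mm ahead of the tool centre, but the forces during turning put it about 1 mm behind. I used the force-based value from the stop onwards.
- The key's relaxed home position was about −0.065 rad of hand angle rather than 0, from play or a slight slip in the grip. I allowed for most of that (0.04 rad) when placing the key in the block.
- In the last picture the colour check split the key's head in two, so I judged its final position by eye.

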